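# Unlock the coin dealer's strongbox

## Task

Take the brass key out of its wooden block, fit it into the lock on the strongbox's sloping face - press it and turn it clockwise until it drops fully home - and then turn it on clockwise to the stop, so that its flat bow points straight up and down the slope. Leave the key in the lock, let go of it, and leave the weights, the magnifying glass and the silver bars where they lie.

Things in the scene. Friction and masses are not known exactly. Their poses are not given: they have to be found in the camera images.
- key: Loose brass key, 0.12 kg, upright in the key block at the start. Origin: on its axis, centre of the underside of its round shoulder (36 mm across, 4 mm thick). z runs along the key from blade to bow (up at the start), x along the width of blade and bow. The flat blade below the origin is 16 mm (x) by 6 mm (y), 22 mm long; a half turn about z fits alike.
- key_bow (a point): Middle of the key's flat bow, the grip: on the key's axis, 26 mm above the shoulder's underside. Axes as the key's. The bow is 40 mm (x) by 12 mm (y), from 8 to 44 mm above the shoulder's underside; a neck 12 mm across joins it to the shoulder.
- keyblock: Fixed wooden block, 80 (x) by 60 (y) by 30 mm high, origin at the centre of its underside. A through slot in its middle, 20 mm (x) by 10 mm (y), holds the key's blade; the key's shoulder rests on its top. It stands to the left or the right of the strongbox.
- strongbox: Fixed dark steel box, 200 mm deep (x) by 220 mm wide (y), origin at the centre of its underside. Its top face slopes at 30 degrees: about 55 mm high at the front (-x, towards the robot), 170 mm at the back; the face plate overhangs the walls by up to 6 mm. The lock is in the middle of that face.
- lock: The lock's fixed brass ring on the sloping face, outside 56 mm, inside 26 mm across, 4 mm proud of the face. Origin: on its axis, level with its outer rim. z: the lock's axis, square to the face, pointing out of it; x straight up the slope; y level across. With the key fully home its shoulder rests on the ring and its origin is at this origin.
- barrel (a point): Centre of the steel barrel's outer face, inside the ring, 5 mm below its rim; axes as the lock's. A slot 20 by 10 mm, its edge chamfered 3 mm, goes right through its 14 mm. The barrel is sprung: it gives up to 6 mm inwards at 1.5 N per mm. It turns stiffly (0.2 N m), clockwise seen from outside, up to a stop.
- slot (a point): Same point as the barrel's centre and same (lock's) axes; does not turn. The slot's long side starts at an unknown angle, 3 to 46 degrees clockwise (seen from outside) from level across (y): see it, or feel for it by pressing and turning. The blade has 14 degrees of play either way in it; turned to the stop, the key points up the slope (x) within 9 degrees.
- weights: Bystander: wooden block 120 by 60 by 25 mm with four round brass weights in a row, highest point 67 mm; origin at the centre of its underside. It stands on the side of the strongbox opposite to the key block.
- magnifier: Bystander: magnifying glass lying flat, 192 mm long along its x; rim 84 mm across, 10 mm high, centred 50 mm from the origin towards +x, handle towards -x; origin on the table.
- bar0: Bystander: silver bar 90 by 42 by 14 mm, origin at the centre of its underside.
- bar1: Bystander: the other silver bar, of the same size.
Things that resemble listed ones, but are neither listed nor needed, are in the scene too. What is shaped like the key but black is not meant.

How it is judged:
On the way, in this order (a step that is already met when the one before it is completed fails the run):
1. the key has dropped fully home in the lock, shoulder on the ring, before being turned on (distance between key and lock below 0.005 m and angle between the z axis of key and the z axis of lock, either way round below 0.12 rad), for 0.1 s.
2. the key is turned to the stop, its bow up and down the slope (distance between key and lock below 0.005 m and angle between the x axis of key and the x axis of lock, either way round below 0.26 rad), for 0.2 s.
At the end, for the whole second after the job is handed in: The key sits fully home in the lock (its origin within 5 mm of the lock's, axes within 7 degrees) with its bow within 15 degrees of straight up the slope, at rest and let go of (all of step 2 and angle between the z axis of key and the z axis of lock, either way round below 0.12 rad and linear speed of key below 0.02 m/s); the robot touches nothing.
It fails at once if the block of weights is moved by more than 20 mm (distance of weights from where it was at the start of the episode above 0.02 m).
It fails at once if the magnifying glass is moved by more than 20 mm (distance of magnifier from where it was at the start of the episode above 0.02 m).
It fails at once if a silver bar is moved by more than 20 mm (distance of any of bar0, bar1 from where it was at the start of the episode above 0.02 m).
It also fails if it takes over 67 s, if anything falls off the work surface, if the arm or the gripper's body presses on something with over 40 N, if the wrist force passes 120 N, or if a joint passes its speed limit or range.

## Robot

A 6-joint arm with a two-finger parallel gripper is mounted at the origin on the work surface. World frame = base frame: x ahead of the robot, y to its left, z up, the work surface at z = 0. Lengths are in m, angles in rad, forces in N, time in s.
With the tool pointing down it reaches from about 0.35 to 0.775 m from the base axis. Payload 5.5 kg.
Tool frame: the origin (TCP) lies midway between the tips of the shut fingers; the grasp point (between the pads) lies 19 mm behind it; z points along the fingers, y is the line along which they close (so a half turn about z gives the same grasp; the last joint's range is limited). The gripper opens to 85 mm and grips with 20 to 120 N. Pads are 22 mm wide; open, the fingers measure 114 mm over their backs; the gripper's body (76 mm by 85 mm) begins 54 mm behind the grasp point. The pads swing forward as they close: fully open they stand 13 mm farther back than shut.
Start: joints at [-1.4, 0.313, 0.046, 1.304, 0, 1.431], TCP at [0.176, -0.547, 0.231] pointing down, gripper open.
Joint ranges: [-2.76, 2.76], [-0.86, 1.69], [-1.03, 1.26], [-2.2, 2.34], [-1.47, 1.5], [-3.14, 3.14]. Speed limits (rad/s): [2.57, 2.57, 3.14, 3.14, 3.14, 3.14].

## Interface

Orientations are given as [roll, pitch, yaw] about the fixed x, y, z axes, in that order (R = Rz(yaw) Ry(pitch) Rx(roll)).
In Python, from plant import monitor, vision, ctrl gives the robot as it stands.
- The arm moves only by the tool jog_arm, never from a script. Its argument "motion" is a list of rows, each a list of 2 entries, a list of its own where there are three numbers: the shift along the tool's x, y, z in m, then the turn, a rotation vector about the tool's x, y, z in degrees. A call has 1 to 10 rows; each row shifts and turns the commanded pose from where the row before left it, along the tool's axes as they then stand; what a row does not reach is not made up. A row lasts 1/10 s, in which the tool goes at most 50 mm and 8.59 degrees, less where a joint would pass 70% of its speed; a pose out of reach is approached as far as the arm can. A call is refused whole if a number of a shift passes 0.05 or a number of a turn 8.59, either way. A call with a gripper value outside its range is refused whole. "fingers" is the opening, from 0 (shut) to 1 (fully open), set as the call begins (left out, the last holds). The fingers move at their own pace and stop on an object; "squeeze" is the grip in N (left out, the last holds). Time passes only in rows, so rows that do not move let the fingers close. It gives the time, the measured TCP pose, the force, the opening and the grip force at its end, in the units of the state.
- monitor.read_state(): the state, without advancing time (a new reading comes with each control period).
- vision.snapshot(name): name is "scene" or "top" or "wrist"; returns a dict with "color" (480x640x3 uint8, red, green, blue), "range_z" (480x640 float32, m along the optical axis (not along the pixel's ray), 0 where there is no reading), "mtx" (3x3 intrinsics, pixels), "T" (4x4, takes a point from camera to world coordinates); the wrist camera has in their place "mount" (4x4, takes a point from camera to tool coordinates, whose origin is the TCP and whose axes are the flange's). Camera axes: x right, y up, looking along -z (the intrinsics and any distortion apply to the point x, -y, -z); pixel columns grow to the right and rows downward; lengths in m; the calibration is good to about 2 mm. The wrist camera is an equidistant fisheye: a pixel r from the principal point sees the ray r / f radians off the axis. A picture is of the moment at which its call begins: read the wrist's pose just before it.
- ctrl.close_job(): hands the job in; it is judged then, once.
The state is a dict: "clock": time; "joint_positions": joint angles; "joint_vel": joint speeds; "tau": joint torques, N m; "eef_pos": TCP position; "tcp_rot": TCP orientation; "wrist_force": force on the tool from outside, world axes, zero at the start; "wrist_torque": the same for the moment, N m; "gripper_width": opening from 0.0 (shut) to 1.0 (fully open); "gripper_force": force on a finger pad.
Only numpy, scipy, OpenCV 4.12 (cv2) and the standard library are available. Lean on these libraries where they do the work, as an engineer would, in place of code of your own. Each camera call takes 0.05 s, during which the arm holds its last target. There are 200 camera calls.

## Working session

There is one attempt and no reset: what is moved stays moved. The work goes in short steps, Python scripts to look and compute and a tool call to move; the robot and the scene stay as the last step left them, time stands still between calls to the robot, and variables do not carry over. Pictures are saved under pics/ and viewed, at most 10 in all, crops included, and the job is handed in when it is done.

Besides the shell and the picture viewer there is one more tool, called after "Call:" as a command line: name --argument value ..., lists and objects as JSON in quotes. jog_arm: Moves the arm, as the interface text tells. Its arguments: {"type":"object","properties":{"motion":{"type":"array"},"fingers":{"type":"number"},"squeeze":{"type":"number"}},"required":["motion"]}

```bash
mkdir -p pics; ls
cat > h.py <<'E'
import numpy as np, cv2, pickle
from scipy.spatial.transform import Rotation as R
from plant import monitor, vision, ctrl
def snap(n):
    s=monitor.read_state(); d=vision.snapshot(n); d['s']=s; pickle.dump(d,open(n+'.pkl','wb')); return d
def pt(d,u,v):
    z=float(d['range_z'][int(v),int(u)]); K=d['mtx']
    c=np.array([(u-K[0,2])/K[0,0]*z,-(v-K[1,2])/K[1,1]*z,-z,1]); return (d['T']@c)[:3]
E
python3 - <<'E'
from h import *
s=monitor.read_state(); print({k:np.round(v,3) for k,v in s.items()})
for n in('scene','top'):
    d=snap(n); cv2.imwrite(f'pics/{n}.png',d['color'][:,:,::-1]); print(n,d['mtx'],np.round(d['T'],3), d.keys())
E
```

```text
pics
{'clock': np.float64(0.0), 'joint_positions': array([-1.4  ,  0.314,  0.045,  1.304, -0.   ,  1.431]), 'joint_vel': array([-0.001, -0.001,  0.001, -0.001, -0.001, -0.   ]), 'tau': array([ 1.0000e-03, -4.8063e+01,  2.9853e+01,  1.9000e-02, -0.0000e+00,
       -0.0000e+00]), 'eef_pos': array([ 0.176, -0.547,  0.23 ]), 'tcp_rot': array([-3.14 , -0.   ,  0.311]), 'wrist_force': array([ 0.361,  0.275, -0.808]), 'wrist_torque': array([-0.003,  0.003, -0.065]), 'gripper_force': np.float64(0.0), 'gripper_width': np.float64(0.998)}
scene [[503.0215944    0.         323.65234832]
 [  0.         503.0215944  244.00291061]
 [  0.           0.           1.        ]] [[ 0.719 -0.438  0.54   1.161]
 [ 0.695  0.434 -0.573 -0.681]
 [ 0.016  0.787  0.617  0.772]
 [ 0.     0.     0.     1.   ]] dict_keys(['color', 'range_z', 'mtx', 'T', 's'])
top [[604.96755715   0.         322.3778385 ]
 [  0.         604.96755715 239.60477982]
 [  0.           0.           1.        ]] [[ 2.800e-02  9.940e-01 -1.060e-01  4.440e-01]
 [-1.000e+00  2.800e-02 -4.000e-03 -5.400e-02]
 [-1.000e-03  1.070e-01  9.940e-01  1.263e+00]
 [ 0.000e+00  0.000e+00  0.000e+00  1.000e+00]] dict_keys(['color', 'range_z', 'mtx', 'T', 's'])
```

View pics/scene.png

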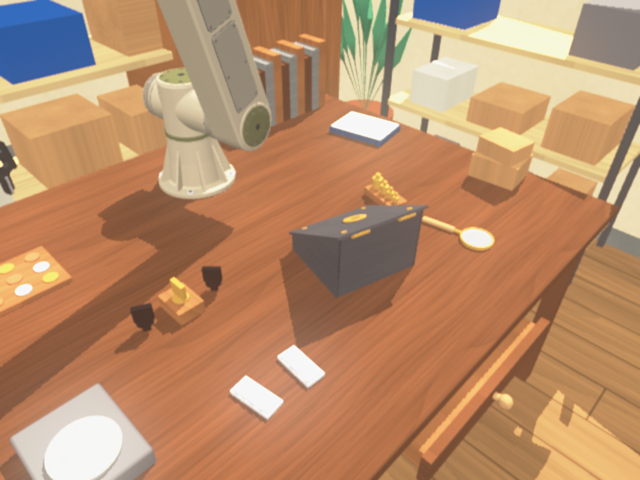

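View pics/top.png

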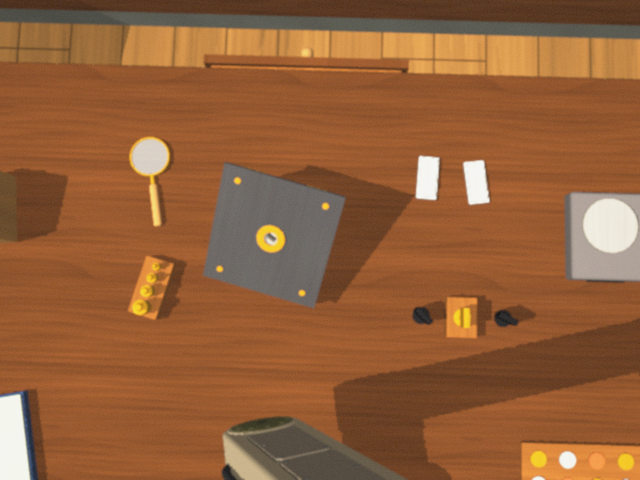

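The scene picture shows the brass key upright at (180,290), with black lookalikes at (143,317) and (212,275). In the top picture the brass key is at (462,317), the black ones at (422,316) and (505,318), the lock at (270,238), the weights at (150,290) and the bars at (428,178) and (476,182). I choose the brass key standing in the wooden block, so next I crop it close and measure.

```bash
cat > m.py <<'E'
from h import *
top=pickle.load(open('top.pkl','rb')); sc=pickle.load(open('scene.pkl','rb'))
def ray(d,u,v):
    K=d['mtx']; r=d['T'][:3,:3]@np.array([(u-K[0,2])/K[0,0],-(v-K[1,2])/K[1,1],-1.]); return d['T'][:3,3],r/np.linalg.norm(r)
def tri(a,b):
    (o1,d1),(o2,d2)=ray(top,*a),ray(sc,*b); A=np.array([d1,-d2]).T; t=np.linalg.lstsq(A,o2-o1,rcond=None)[0]
    p,q=o1+t[0]*d1,o2+t[1]*d2; return (p+q)/2,np.linalg.norm(p-q)
def onz(d,u,v,z): o,r=ray(d,u,v); return o+r*(z-o[2])/r[2]
def mask(d,lo,hi,roi):
    x0,y0,x1,y1=roi; h=cv2.cvtColor(d['color'],cv2.COLOR_RGB2HSV); m=np.zeros(h.shape[:2],np.uint8)
    m[y0:y1,x0:x1]=cv2.inRange(h[y0:y1,x0:x1],lo,hi); return m
def big(m):
    c=cv2.findContours(m,cv2.RETR_EXTERNAL,cv2.CHAIN_APPROX_NONE)[0]; return max(c,key=cv2.contourArea)
E
python3 - <<'E'
from m import *
br=((20,150,120),(35,255,255))
# lock
lt=cv2.fitEllipse(big(mask(top,*br,(240,210,300,270)))); ls=cv2.fitEllipse(big(mask(sc,*br,(335,207,375,229))))
print('lock ell',lt,ls,tri(lt[0],ls[0]))
# face plane from depth
ys,xs=np.mgrid[180:290:3,215:330:3]; P=np.array([pt(top,u,v) for u,v in zip(xs.ravel(),ys.ravel())])
m=np.array([top['color'][v,u].max()<110 for u,v in zip(xs.ravel(),ys.ravel())])&(P[:,2]>.05)
A=np.c_[P[m][:,:2],np.ones(m.sum())]; 
for _ in range(5):
    c=np.linalg.lstsq(A,P[m][:,2],rcond=None)[0]; r=np.abs(A@c-P[m][:,2])
    idx=np.where(m)[0][r<max(.003,2*np.median(r))]; m[:]=False; m[idx]=True; A=np.c_[P[m][:,:2],np.ones(m.sum())]
print('plane',c,np.degrees(np.arctan(np.hypot(*c[:2]))),'up-slope yaw',np.degrees(np.arctan2(c[1],c[0])),np.median(r),m.sum())
# face studs
kt=mask(top,*br,(210,165,340,300)); n,_,st,ce=cv2.connectedComponentsWithStats(kt); print([(np.round(ce[i],1),st[i,4],np.round(pt(top,*ce[i]),3)) for i in range(1,n) if st[i,4]>8])
# key
kt=big(mask(top,*br,(440,295,485,342))); ks=big(mask(sc,*br,(160,270,205,320)))
for c in(kt,ks): print(cv2.minAreaRect(c),cv2.boundingRect(c))
h=top['range_z'][300:336,445:480]
for u,v in((462,310),(462,317),(466,317),(462,324),(450,330),(450,305),(474,305)): print((u,v),np.round(pt(top,u,v),3),top['color'][v,u])
a=cv2.resize(top['color'][285:350,405:525],None,fx=6,fy=6,interpolation=2)[:,:720]; b=cv2.resize(top['color'][208:268,240:300],None,fx=6,fy=6,interpolation=2)
b=cv2.copyMakeBorder(b,0,0,0,360,0); b[:360,360:720]=cv2.resize(sc['color'][265:325,150:210],None,fx=6,fy=6)
cv2.imwrite('pics/c1.png',np.vstack([a[:240],b[:,:720]])[:,:,::-1] if 0 else np.vstack([cv2.resize(a,(640,346)),b[:240][:,:640]*0,])[:0][:,:,::-1] if 0 else np.vstack([cv2.resize(a,(440,238)),cv2.resize(b,(440,220))])[:,:,::-1])
E
```

```text
lock ell ((270.1262512207031, 238.32275390625), (24.517608642578125, 27.450927734375), 123.36678314208984) ((357.0963134765625, 216.95672607421875), (1.878364086151123, 4.303586483001709), 74.0272216796875) (array([0.568906  , 0.05247176, 0.11556217]), np.float64(0.006748842595330653))
plane [ 0.54746407 -0.14902112 -0.19232075] 29.56986782021545 up-slope yaw -15.227132033267218 0.0012469245261543804 249
[(array([237.1, 180.1]), np.int32(22), array([0.669, 0.111, 0.16 ])), (array([325. , 205.8]), np.int32(23), array([ 0.625, -0.053,  0.157])), (array([270. , 238.3]), np.int32(410), array([0.568, 0.051, 0.104])), (array([219.2, 268.5]), np.int32(18), array([0.509, 0.153, 0.065])), (array([301.6, 292.5]), np.int32(19), array([ 0.466, -0.012,  0.065]))]
((461.5, 317.5), (19.0, 17.0), 90.0) (453, 308, 18, 20)
((176.84280395507812, 285.2087707519531), (13.928387641906738, 3.661586284637451), 21.03750991821289) (171, 281, 14, 8)
(462, 310) [ 0.441 -0.329  0.06 ] [180 130  39]
(462, 317) [ 0.427 -0.329  0.06 ] [177 128  36]
(466, 317) [ 0.427 -0.334  0.072] [246 212  49]
(462, 324) [ 0.413 -0.328  0.063] [176 128  35]
(450, 330) [ 0.4   -0.311  0.032] [230 148  67]
(450, 305) [ 0.45  -0.312  0.027] [223 139  62]
(474, 305) [ 0.451 -0.36   0.031] [175 105  49]
```

View pics/c1.png

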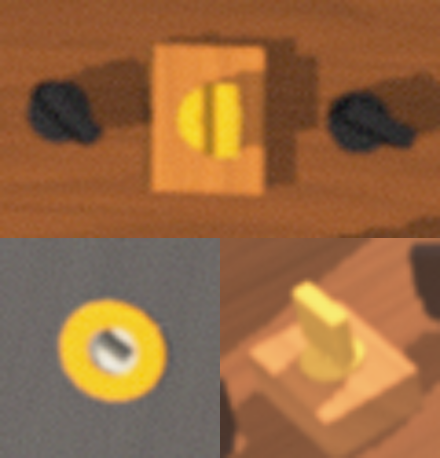

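The crop confirms the brass key. Its bow lies nearly along world x, seen from above at about (467,318), and its top depth reading is 0.072, against 0.074 expected. The lock slot runs from upper left to lower right, which is clockwise of level. First I turn the tool, then move over the key.

Call:
jog_arm --motion '[[[0,0,0],[0,0,-8.59]],[[0,0,0],[0,0,-8.59]],[[0,0,0],[0,0,-8.59]],[[0,0,0],[0,0,-8.59]],[[0,0,0],[0,0,-8.59]],[[0,0,0],[0,0,-8.59]],[[0,0,0],[0,0,-8.59]],[[0,0,0],[0,0,-8.59]],[[0,0,0],[0,0,-8.59]],[[0,0,0],[0,0,-8.59]]]'

```text
clock: 1.1
eef_pos: [0.1758, -0.5472, 0.2308]
tcp_rot: [3.142, -0.001, 1.816]
wrist_force: [-0.3, 0.4, 0.3]
gripper_width: 1.001
gripper_force: 0.0
```

Call:
jog_arm --motion '[[[0,0,0],[0,0,-8.59]],[[0,0,0],[0,0,-8.59]],[[0,0,0],[0,0,-8.59]],[[0,0,0],[0,0,-8.59]],[[0,0,0],[0,0,-8.59]],[[0,0,0],[0,0,-8.59]],[[0,0,0],[0,0,-8.59]],[[0,0,0],[0,0,-8.59]],[[0,0,0],[0,0,-7.6]],[[0,0,0],[0,0,0]]]'

```text
clock: 2.1
eef_pos: [0.1758, -0.5472, 0.2308]
tcp_rot: [3.141, -0.0, -3.141]
wrist_force: [0.6, 0.0, -0.3]
gripper_width: 0.995
gripper_force: 0.0
```

Call:
jog_arm --motion '[[[-0.036,0.0303,0],[0,0,0]],[[-0.036,0.0303,0],[0,0,0]],[[-0.036,0.0303,0],[0,0,0]],[[-0.036,0.0303,0],[0,0,0]],[[-0.036,0.0303,0],[0,0,0]],[[-0.036,0.0303,0],[0,0,0]],[[-0.036,0.0303,0],[0,0,0]],[[0,0,0.04],[0,0,0]],[[0,0,0],[0,0,0]],[[0,0,0],[0,0,0]]]'

```text
clock: 3.1
eef_pos: [0.4269, -0.3347, 0.1908]
tcp_rot: [3.14, -0.002, 3.14]
wrist_force: [-0.6, -0.4, 0.5]
gripper_width: 1.002
gripper_force: 0.0
```

Run:
```python
from h import *
d=snap('wrist'); print(d['mtx'],np.round(d['mount'],3),d['s']['eef_pos'],d['s']['tcp_rot']); cv2.imwrite('pics/w1.png',d['color'][:,:,::-1])
```

```text
[[371.64829954   0.         317.25237077]
 [  0.         371.64829954 243.7300399 ]
 [  0.           0.           1.        ]] [[ 0.     0.958  0.285  0.072]
 [ 1.    -0.     0.001  0.   ]
 [ 0.001  0.285 -0.958 -0.142]
 [ 0.     0.     0.     1.   ]] [ 0.42694448 -0.33468972  0.19084882] [ 3.13977770e+00 -2.13400084e-03  3.14027308e+00]
```

View pics/w1.png

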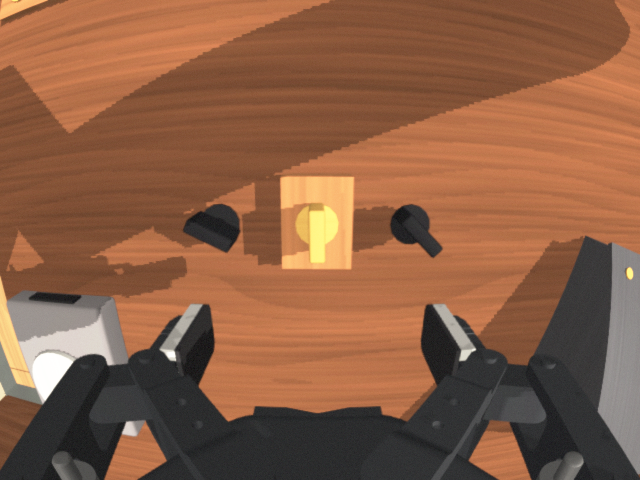

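The wrist view shows the key bow at (318,235) in the block, spanning (281..354, 177..270), with the black decoys at (215,225) and (415,228) on either side. Now I measure it precisely.

```bash
cat >> m.py <<'E'
def wray(d,u,v):
    K=d['mtx']; x,y=u-K[0,2],v-K[1,2]; r=np.hypot(x,y); t=r/K[0,0]; c=np.array([np.sin(t)*x/max(r,1e-9),-np.sin(t)*y/max(r,1e-9),-np.cos(t)])
    Rt=R.from_euler('xyz',d['s']['tcp_rot']).as_matrix(); M=d['mount']
    return d['s']['eef_pos']+Rt@M[:3,3], Rt@M[:3,:3]@c
def wonz(d,u,v,z): o,r=wray(d,u,v); return o+r*(z-o[2])/r[2]
def cross(a,b):
    A=np.array([a[1],-b[1]]).T; t=np.linalg.lstsq(A,b[0]-a[0],rcond=None)[0]; p,q=a[0]+t[0]*a[1],b[0]+t[1]*b[1]; return (p+q)/2,np.linalg.norm(p-q)
E
python3 - <<'E'
from m import *
w=pickle.load(open('wrist.pkl','rb'))
m=mask(w,(24,100,236),(40,255,255),(290,195,345,275)); c=big(m); print(cv2.minAreaRect(c),cv2.boundingRect(c))
hs=cv2.cvtColor(w['color'],cv2.COLOR_RGB2HSV)
for v in (210,222,235,250,258): print(v,hs[v,292:346:3].tolist())
# block from hue
mb=mask(w,(12,60,200),(40,255,255),(270,170,365,275)); r=cv2.minAreaRect(big(mb)); print('block',r)
b=cv2.boxPoints(r); print(np.round([wonz(w,*p,.03) for p in b],4), np.round(np.mean([wonz(w,*p,.03) for p in b],0),4))
mt=mask(top,(10,150,140),(35,255,255),(440,290,485,345)); rt=cv2.minAreaRect(big(mt)); print('blocktop',rt)
bt=cv2.boxPoints(rt);print(np.round(np.mean([onz(top,*p,.03) for p in bt],0),4))
print('blk tri',cross(wray(w,*r[0]),ray(top,*rt[0])), 'bow top tri',cross(wray(w,317.5,234),ray(top,467.2,317.8)))
for (u,v) in((318,210),(318,255),(306,222)): print(wonz(w,u,v,.074))
E
```

```text
((323.5, 234.0), (56.0, 27.0), 90.0) (310, 206, 28, 57)
210 [[12, 152, 198], [12, 152, 203], [11, 151, 199], [16, 156, 209], [20, 153, 238], [19, 155, 233], [18, 160, 212], [19, 155, 228], [19, 159, 230], [19, 154, 233], [20, 155, 236], [26, 128, 255], [28, 120, 255], [27, 123, 255], [16, 137, 250], [16, 137, 251], [16, 138, 250], [16, 142, 250]]
222 [[12, 150, 201], [16, 156, 217], [19, 155, 236], [19, 153, 236], [20, 153, 235], [19, 156, 229], [24, 137, 254], [27, 122, 255], [28, 123, 255], [28, 118, 255], [28, 119, 255], [26, 130, 254], [28, 120, 255], [28, 120, 255], [28, 121, 255], [26, 125, 255], [16, 140, 250], [16, 139, 250]]
235 [[12, 151, 201], [12, 151, 204], [15, 158, 207], [20, 153, 235], [19, 152, 238], [19, 157, 232], [24, 143, 252], [28, 122, 255], [28, 121, 255], [28, 119, 255], [28, 119, 255], [26, 133, 254], [28, 118, 255], [28, 120, 255], [25, 130, 254], [16, 139, 251], [16, 136, 249], [14, 144, 245]]
250 [[13, 152, 201], [12, 152, 205], [13, 151, 203], [12, 153, 202], [12, 150, 200], [13, 154, 209], [23, 144, 250], [28, 121, 255], [28, 121, 255], [28, 119, 255], 
[... 271 characters left out ...]
255], [28, 120, 255], [28, 120, 255], [19, 141, 251], [16, 134, 251], [16, 136, 251], [16, 139, 251], [16, 137, 251], [15, 140, 249], [15, 142, 245]]
block ((317.0, 222.5), (93.0, 74.0), 90.0)
[[ 0.387  -0.3646  0.03  ]
 [ 0.3871 -0.3041  0.03  ]
 [ 0.4678 -0.3022  0.03  ]
 [ 0.4677 -0.3667  0.03  ]] [ 0.4274 -0.3344  0.03  ]
blocktop ((462.0, 317.0), (54.0, 44.0), 90.0)
[ 0.4269 -0.336   0.03  ]
blk tri (array([ 0.42617897, -0.33488551,  0.03255399]), np.float64(0.0014464740310257604)) bow top tri (array([ 0.42518826, -0.33496968,  0.07455552]), np.float64(0.002538454240393276))
[ 0.40683314 -0.33364297  0.074     ]
[ 0.44041059 -0.33366002  0.074     ]
[ 0.41557087 -0.34223155  0.074     ]
```

Call:
jog_arm --fingers 0.45 --motion '[[[0,0,0.02],[0,0,0]],[[0,0,0.03],[0,0,0]],[[0,0,0.02],[0,0,0]],[[0,0,0.02],[0,0,0]],[[0,0,0.02],[0,0,0]],[[0,0,0.02],[0,0,0]],[[0,0,0.013],[0,0,0]],[[0,0,0.01],[0,0,0]],[[0,0,0],[0,0,0]]]'

```text
clock: 4.05
eef_pos: [0.4272, -0.3356, 0.0378]
tcp_rot: [3.141, -0.001, 3.141]
wrist_force: [0.1, -0.5, 0.2]
gripper_width: 0.451
gripper_force: 0.0
```

Call:
jog_arm --fingers 0 --squeeze 80 --motion '[[[0,0,0],[0,0,0]],[[0,0,0],[0,0,0]],[[0,0,0],[0,0,0]],[[0,0,0],[0,0,0]],[[0,0,0],[0,0,0]]]'

```text
clock: 4.55
eef_pos: [0.4285, -0.3361, 0.0395]
tcp_rot: [-3.14, 0.002, -3.141]
wrist_force: [0.4, 0.8, 5.2]
gripper_width: 0.13
gripper_force: 78.8
```

Call:
jog_arm --motion '[[[0,0,-0.01],[0,0,0]],[[0,0,-0.03],[0,0,0]],[[0,0,-0.04],[0,0,0]],[[0,0,-0.04],[0,0,0]],[[0,0,-0.04],[0,0,0]],[[0,0,-0.04],[0,0,0]],[[0,0,-0.03],[0,0,0]],[[0,0,0],[0,0,0]]]'

```text
clock: 5.35
eef_pos: [0.4291, -0.3365, 0.2735]
tcp_rot: [-3.136, 0.006, -3.141]
wrist_force: [0.4, -0.5, -0.8]
gripper_width: 0.128
gripper_force: 78.2
```

```bash
cat > p.py <<'E'
from h import *
L=np.array([.568,.0515,.1155]); psi=np.radians(-14.8); s=np.radians(30)
X=np.array([np.cos(s)*np.cos(psi),np.cos(s)*np.sin(psi),np.sin(s)]); N=np.array([-np.sin(s)*np.cos(psi),-np.sin(s)*np.sin(psi),np.cos(s)]); Y=np.cross(N,X)
def rot(a):
    a=np.radians(a); x=-(np.cos(a)*Y+np.sin(a)*X); return np.array([x,np.cross(-N,x),-N]).T
def plan(p,Rm,st=None):
    st=st or monitor.read_state(); Rc=R.from_euler('xyz',st['tcp_rot']); rv=(Rc.inv()*R.from_matrix(Rm)).as_rotvec(degrees=True); n=max(1,int(np.ceil(np.linalg.norm(rv)/8.5)))
    print('rot total',np.round(rv,2),'n',n,'each',np.round(rv/n,2)); print('shift after rot (tool)',np.round(Rm.T@(p-st['eef_pos']),4)); print('shift before',np.round(Rc.as_matrix().T@(p-st['eef_pos']),4))
E
python3 - <<'E'
from p import *
print({k:np.round(v,3) for k,v in monitor.read_state().items()})
plan(L+N*.14,rot(25))
E
```

```text
{'clock': np.float64(5.35), 'joint_positions': array([-0.812,  0.24 ,  0.05 ,  1.373,  0.   , -0.813]), 'joint_vel': array([ 0.001,  0.035, -0.098, -0.073,  0.   ,  0.002]), 'tau': array([-2.8000e-02, -4.4421e+01,  3.0733e+01,  8.3600e-01, -7.0000e-03,
        0.0000e+00]), 'eef_pos': array([ 0.429, -0.337,  0.274]), 'tcp_rot': array([-3.136,  0.006, -3.141]), 'wrist_force': array([ 0.351, -0.516, -0.772]), 'wrist_torque': array([ 0.007, -0.04 , -0.047]), 'gripper_force': np.float64(78.214), 'gripper_width': np.float64(0.128)}
rot total [ 19.41 -23.59 -48.95] n 7 each [ 2.77 -3.37 -6.99]
shift after rot (tool) [-0.3516  0.2175  0.0145]
shift before [-0.0713  0.406   0.0348]
```

Call:
jog_arm --motion '[[[-0.007,0.02,0],[0,0,0]],[[-0.008,0.044,0],[0,0,0]],[[-0.008,0.044,0],[0,0,0]],[[-0.008,0.044,0],[0,0,0]],[[-0.008,0.044,0],[0,0,0]],[[-0.008,0.044,0],[0,0,0]],[[-0.008,0.044,0],[0,0,0]],[[-0.008,0.044,0],[0,0,0]],[[-0.008,0.044,0],[0,0,0]],[[0,0.034,0],[0,0,0]]]'

```text
clock: 6.35
eef_pos: [0.4981, 0.0733, 0.267]
tcp_rot: [3.141, -0.002, -3.14]
wrist_force: [0.1, 0.4, -1.9]
gripper_width: 0.131
gripper_force: 78.4
```

Call:
jog_arm --motion '[[[0,0,0],[2.77,-3.37,-6.99]],[[0,0,0],[2.77,-3.37,-6.99]],[[0,0,0],[2.77,-3.37,-6.99]],[[0,0,0],[2.77,-3.37,-6.99]],[[0,0,0],[2.77,-3.37,-6.99]],[[0,0,0],[2.77,-3.37,-6.99]],[[0,0,0],[2.77,-3.37,-6.99]],[[0,0,0],[0,0,0]],[[0,0,0],[0,0,0]]]'

```text
clock: 7.25
eef_pos: [0.4975, 0.0707, 0.2675]
tcp_rot: [-2.671, 0.214, -2.219]
wrist_force: [0.5, 0.0, -0.8]
gripper_width: 0.131
gripper_force: 78.5
```

Run:
```python
from p import *
d=snap('wrist'); cv2.imwrite('pics/w2.png',d['color'][:,:,::-1])
print(d['s']['eef_pos'],d['s']['tcp_rot'],d['s']['joint_positions']); plan(L+N*.14,rot(25))
```

```text
[0.49745711 0.07071411 0.26746963] [-2.67077152  0.21414404 -2.21851052] [ 0.07685057 -0.21039859 -0.55852704  0.73204494 -0.15952602 -0.83469916]
rot total [ 0.52 -0.03 -0.3 ] n 1 each [ 0.52 -0.03 -0.3 ]
shift after rot (tool) [0.0067 0.0124 0.0283]
shift before [0.0068 0.0121 0.0285]
```

View pics/w2.png

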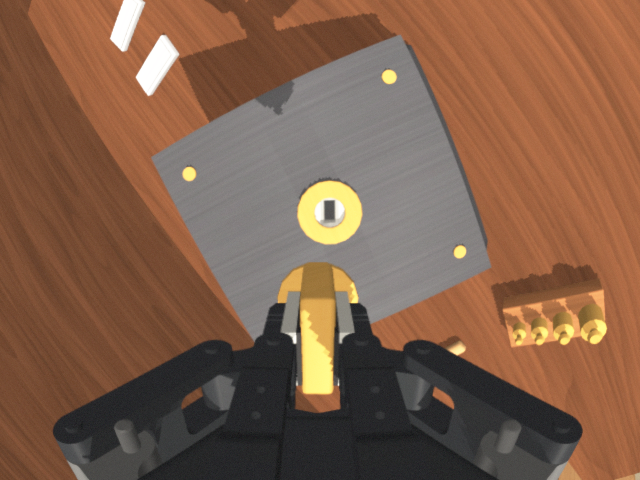

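The ring is at (329,211), and its dark slot lies almost along image vertical, which is close to the held key's direction. The key shoulder is at (318,290) in the fingers, with studs at (389,76), (189,174) and (460,252). I measure the slot angle and the lock.

```bash
cat > q.py <<'E'
from p import *; from m import *
def wpl(d,u,v,h):  # onto plane h above rim along N
    o,r=wray(d,u,v); return o+r*(((L+N*h)-o)@N)/(r@N)
def meas(d,roi,dark=90):
    c=big(mask(d,(18,100,150),(38,255,255),roi)); e=cv2.fitEllipse(c)
    P=np.array([wpl(d,*q[0],0) for q in c]); l=np.c_[(P-L)@X,(P-L)@Y].astype(np.float32); (cx,cy),r=cv2.minEnclosingCircle(l); e2=cv2.fitEllipse(l*1000)
    print('ring px',e[0],'in lock xy mm',e2)
    u0,v0=np.int32(e[0]); g=d['color'][v0-14:v0+15,u0-14:u0+15].max(2); m=np.zeros(d['color'].shape[:2],np.uint8); m[v0-14:v0+15,u0-14:u0+15]=(g<dark)*255
    k=big(m); q=np.array(np.where(cv2.drawContours(m*0,[k],-1,1,-1))).T[:,::-1]
    S=np.array([wpl(d,*a,-.005) for a in q]); l=np.c_[(S-L)@X,(S-L)@Y]*1000; mu=l.mean(0); w,V=np.linalg.eigh(np.cov((l-mu).T)); v=V[:,1]; v*=np.sign(v[1])
    print('slot c',mu,'extent',np.sqrt(12*w),'angle cw from y',np.degrees(np.arctan2(v[0],v[1])),len(q)); return e
E
python3 - <<'E'
from q import *
d=pickle.load(open('wrist.pkl','rb')); e=meas(d,(290,170,370,250))
print('tri',cross(wray(d,*e[0]),ray(top,270.13,238.32)))
c=[]
for roi in((375,62,405,92),(175,160,203,188),(446,238,474,266)):
    k=big(mask(d,(15,80,120),(38,255,255),roi)); c.append(cv2.minEnclosingCircle(k)[0])
tp=[(325,205.8),(301.6,292.5),(237.1,180.1)]
for a in c:
    z=[cross(wray(d,*a),ray(top,*t)) for t in tp]; i=int(np.argmin([q[1] for q in z])); print(np.round(a,1),tp[i],np.round(z[i][0],4),round(z[i][1],4),'lock xyz mm',np.round((z[i][0]-L)@np.array([X,Y,N]).T*1000,1))
E
```

```text
ring px (329.35577392578125, 211.9687042236328) in lock xy mm ((-1.554979681968689, -1.3092759847640991), (54.284236907958984, 54.769588470458984), 165.0137481689453)
slot c [-1.95150027 -2.76278286] extent [ 5.92558086 14.60430347] angle cw from y 25.629080632135633 113
tri (array([0.56664295, 0.05021637, 0.1139449 ]), np.float64(3.503181809335867e-05))
[388.7  76.3] (301.6, 292.5) [ 0.4663 -0.0112  0.0655] 0.0007 lock xyz mm [-96.3 -86.6  -2.1]
[188.8 173.2] (325, 205.8) [ 0.6249 -0.0527  0.1608] 0.0004 lock xyz mm [ 93.3 -86.2  -1.5]
[459.7 251.3] (301.6, 292.5) [0.43   0.0113 0.345 ] 0.0901 lock xyz mm [  8.1 -74.1 260.3]
```

Run:
```python
from q import *
from scipy.optimize import least_squares
d=pickle.load(open('wrist.pkl','rb')); m=mask(d,(12,120,120),(38,255,255),(265,250,372,330)); c=big(m)[:,0]; print(cv2.boundingRect(c))
c=c[(c[:,1]<297)&(c[:,1]>252)]
top_={}
for x,y in c: top_[x]=min(y,top_.get(x,999))
c=np.array([(x,y) for x,y in top_.items()]); print(c[np.argsort(c[:,0])][::8].tolist())
K=d['mtx']; M=d['mount']
def tp(u,v,z):
    x,y=u-K[0,2],v-K[1,2]; r=np.hypot(x,y); t=r/K[0,0]; q=M[:3,:3]@np.array([np.sin(t)*x/r,-np.sin(t)*y/r,-np.cos(t)]); return (M[:3,3]+q*(z-M[2,3])/q[2])[:2]
for z in(.0015,.0055,.0095):
    P=np.array([tp(u,v,z) for u,v in c]); f=least_squares(lambda a:np.hypot(*(P-a[:2]).T)-a[2],[0,0,.018],loss='soft_l1',f_scale=.0005); print(z,np.round(f.x*1000,2),np.round(np.abs(f.fun).mean()*1000,2))
L2=np.array([.5666,.0502,.1140]); plan(L2+N*.10,rot(25.6))
```

```text
(278, 263, 80, 67)
[[278, 293], [286, 277], [294, 269], [302, 266], [310, 263], [318, 263], [326, 263], [334, 266], [342, 270], [350, 278]]
0.0015 [ 4.37  0.19 16.9 ] 0.12
0.0055 [ 2.49  0.18 17.38] 0.13
0.0095 [ 0.6   0.18 17.85] 0.13
rot total [ 0.52 -0.04  0.3 ] n 1 each [ 0.52 -0.04  0.3 ]
shift after rot (tool) [0.009  0.0131 0.0691]
shift before [0.0089 0.0125 0.0693]
```

Call:
jog_arm --motion '[[[0,0,0],[0.5,0,0.3]],[[0.004,0.006,0.02],[0,0,0]],[[0.003,0.007,0.03],[0,0,0]],[[0,0,0.03],[0,0,0]],[[0,0,0.02],[0,0,0]],[[0,0,0],[0,0,0]],[[0,0,0],[0,0,0]],[[0,0,0],[0,0,0]]]'

```text
clock: 8.1
eef_pos: [0.5353, 0.0607, 0.1757]
tcp_rot: [-2.659, 0.218, -2.22]
wrist_force: [-0.2, -0.4, -1.3]
gripper_width: 0.131
gripper_force: 78.3
```

```bash
sed -i 's/^L=.*;psi/&/; s/L=np.array(\[.568,.0515,.1155\])/L=np.array([.5666,.0502,.1140])/' p.py
python3 - <<'E'
from q import *
d=snap('wrist'); cv2.imwrite('pics/w3.png',d['color'][:,:,::-1]); T=rot(25.6)
plan(L+N*.05-.002*T[:,0],T)
E
```

```text
rot total [-0.12  0.1   0.12] n 1 each [-0.12  0.1   0.12]
shift after rot (tool) [0.001  0.0012 0.0201]
shift before [0.001  0.0012 0.0201]
```

View pics/w3.png

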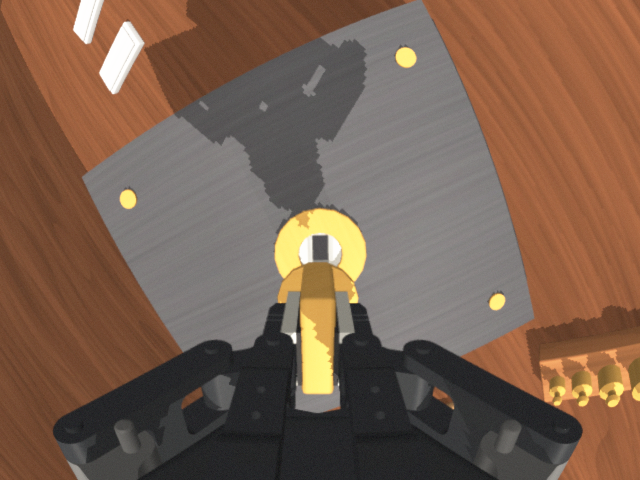

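The key is lined up with the slot at (320,247), about 1.5 mm off sideways. I advance.

Call:
jog_arm --motion '[[[0.001,0.0015,0],[0,0,0]],[[0,0,0.015],[0,0,0]],[[0,0,0.015],[0,0,0]],[[0,0,0.008],[0,0,0]],[[0,0,0.002],[0,0,0]],[[0,0,0.002],[0,0,0]],[[0,0,0.002],[0,0,0]],[[0,0,0],[0,0,0]]]'

```text
clock: 8.95
eef_pos: [0.5543, 0.0551, 0.1356]
tcp_rot: [-2.66, 0.217, -2.22]
wrist_force: [0.2, -0.4, -0.6]
gripper_width: 0.129
gripper_force: 78.4
```

```bash
cat > c.py <<'E'
from p import *
s=monitor.read_state(); Rt=R.from_euler('xyz',s['tcp_rot']); dp=s['eef_pos']-L
a=Rt.as_matrix()[:,0]; print('h',round(dp@N*1000,1),'xy',np.round([dp@X*1000,dp@Y*1000],1),'angle',round(np.degrees(np.arctan2(-a@X,-a@Y)),1),'F lock',np.round([s['wrist_force']@v for v in (X,Y,N)],1),'F tool',np.round(Rt.inv().apply(s['wrist_force']),1),'T tool',np.round(Rt.inv().apply(s['wrist_torque']),2),'tilt',round(np.degrees(np.arccos(-Rt.as_matrix()[:,2]@N)),2), 'j',np.round(s['joint_positions'],2), s['clock'])
E
python3 c.py
```

```text
h 25.3 xy [-0.6  1.6] angle 25.5 F lock [-0.  -0.3 -0.7] F tool [ 0.3 -0.1  0.7] T tool [-0.49  0.27 -0.02] tilt 0.07 j [ 0.03  0.   -0.73  0.33 -0.14 -0.87] 8.95
```

Call:
jog_arm --motion '[[[0,0,0.002],[0,0,0]],[[0,0,0.002],[0,0,0]],[[0,0,0.002],[0,0,0]],[[0,0,0.002],[0,0,0]],[[0,0,0],[0,0,0]]]'

```text
clock: 9.45
eef_pos: [0.5579, 0.054, 0.128]
tcp_rot: [-2.661, 0.217, -2.22]
wrist_force: [-0.3, 0.1, -1.3]
gripper_width: 0.131
gripper_force: 78.4
```

```bash
python3 c.py
```

```text
h 16.8 xy [-1.1  1.4] angle 25.5 F lock [-0.9  0.1 -1. ] F tool [0.3 0.9 1. ] T tool [-0.53  0.26 -0.02] tilt 0.01 j [ 0.03  0.02 -0.73  0.31 -0.14 -0.88] 9.45
```

No force with the tip 10 mm past the barrel face, so the blade is in the slot. I continue down to the shoulder.

Call:
jog_arm --motion '[[[0,0,0.002],[0,0,0]],[[0,0,0.002],[0,0,0]],[[0,0,0.002],[0,0,0]],[[0,0,0.001],[0,0,0]],[[0,0,0],[0,0,0]]]'

```text
clock: 9.95
eef_pos: [0.5612, 0.0532, 0.1229]
tcp_rot: [-2.66, 0.217, -2.22]
wrist_force: [-7.0, 0.8, 6.6]
gripper_width: 0.126
gripper_force: 80.2
```

```bash
python3 c.py
```

```text
h 10.7 xy [-0.7  1.5] angle 25.4 F lock [-2.8 -1.   9.2] F tool [ 2.1  2.1 -9.2] T tool [-0.81  0.61 -0.02] tilt 0.06 j [ 0.03  0.03 -0.74  0.29 -0.14 -0.88] 9.95
```

Call:
jog_arm --motion '[[[0,0,0.001],[0,0,0]],[[0,0,0],[0,0,0]],[[0,0,0],[0,0,0]]]'

```text
clock: 10.25
eef_pos: [0.5612, 0.0532, 0.1228]
tcp_rot: [-2.659, 0.217, -2.219]
wrist_force: [-16.3, 1.7, 17.7]
gripper_width: 0.128
gripper_force: 82.5
```

```bash
python3 c.py
python3 - <<'E'
from q import *
d=snap('wrist'); s=snap('scene')
a=cv2.resize(d['color'][200:400,230:410],None,fx=2.2,fy=2.2); b=cv2.resize(s['color'][180:240,320:390],(396,440))
cv2.imwrite('pics/w4.png',np.hstack([a,b])[:,:,::-1])
E
```

```text
h 10.6 xy [-0.7  1.5] angle 25.4 F lock [-5.1 -2.5 23.4] F tool [  4.5   3.5 -23.4] T tool [-1.24  1.05  0.02] tilt 0.09 j [ 0.03  0.03 -0.74  0.29 -0.14 -0.88] 10.25
```

View pics/w4.png

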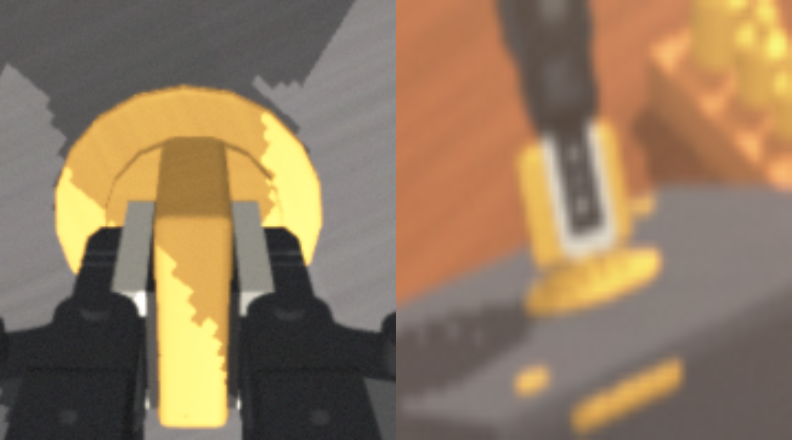

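The shoulder sits on the ring: it is stiff, and both views show it flush. The key is home. I ease the pressure and turn clockwise about the key's axis.

Call:
jog_arm --motion '[[[0,0,-0.0008],[0,0,0]],[[0,-0.0002,0],[0,0,6]],[[0,-0.0002,0],[0,0,6]],[[0,-0.0002,0],[0,0,6]],[[0,-0.0002,0],[0,0,6]],[[0,0,0],[0,0,0]],[[0,0,0],[0,0,0]]]'

```text
clock: 11.05
eef_pos: [0.5624, 0.0522, 0.1237]
tcp_rot: [-2.78, 0.391, -2.62]
wrist_force: [-6.0, -0.7, 8.6]
gripper_width: 0.127
gripper_force: 80.1
```

```bash
python3 c.py
```

```text
h 10.7 xy [0.9 0.9] angle 49.5 F lock [-0.5 -2.2 10.3] F tool [  1.8  -1.4 -10.3] T tool [-0.16  0.88 -0.07] tilt 0.16 j [ 0.03  0.03 -0.74  0.29 -0.14 -0.46] 11.05
```

Call:
jog_arm --motion '[[[0,-0.0002,0],[0,0,6]],[[0,-0.0002,0],[0,0,6]],[[0,-0.0002,0],[0,0,6]],[[0,-0.0002,0],[0,0,6]],[[0,-0.0002,0],[0,0,6]],[[0,0,0],[0,0,0]],[[0,0,0],[0,0,0]]]'

```text
clock: 11.75
eef_pos: [0.5624, 0.0515, 0.1238]
tcp_rot: [-3.036, 0.516, 3.095]
wrist_force: [-7.5, -0.8, 8.6]
gripper_width: 0.131
gripper_force: 80.2
```

```bash
python3 c.py
```

```text
h 10.7 xy [1.1 0.1] angle 79.5 F lock [-1.8 -2.7 11. ] F tool [  2.3  -2.3 -11. ] T tool [ 0.1   0.82 -0.01] tilt 0.14 j [ 0.02  0.03 -0.74  0.29 -0.14  0.06] 11.75
```

Call:
jog_arm --motion '[[[0,-0.0001,0],[0,0,3]],[[0,-0.0001,0],[0,0,3]],[[0,-0.0001,0],[0,0,3]],[[0,0,0],[0,0,1.5]],[[0,0,0],[0,0,0]],[[0,0,0],[0,0,0]],[[0,0,0],[0,0,0]]]'

```text
clock: 12.45
eef_pos: [0.5623, 0.0512, 0.1238]
tcp_rot: [-3.141, 0.526, 2.885]
wrist_force: [-7.5, -0.0, 8.1]
gripper_width: 0.127
gripper_force: 80.2
```

```bash
python3 c.py
```

```text
h 10.7 xy [ 1.1 -0.1] angle 89.9 F lock [-2.2 -2.  10.7] F tool [  2.2  -2.  -10.7] T tool [ 0.3   0.87 -0.13] tilt 0.13 j [ 0.02  0.03 -0.74  0.29 -0.14  0.24] 12.45
```

Call:
jog_arm --motion '[[[0,0,0],[0,0,2]],[[0,0,0],[0,0,2]],[[0,0,0],[0,0,0]],[[0,0,0],[0,0,0]]]'

```text
clock: 12.85
eef_pos: [0.5623, 0.0511, 0.1238]
tcp_rot: [3.102, 0.525, 2.804]
wrist_force: [-7.9, 0.8, 8.2]
gripper_width: 0.126
gripper_force: 80.2
```

```bash
python3 c.py;  python3 - <<'E'
from q import *
d=snap('wrist')
a=cv2.resize(d['color'][150:450,180:460],None,fx=2,fy=2)
cv2.imwrite('pics/w5.png',a[:,:,::-1])
E
```

```text
h 10.7 xy [ 1.1 -0.2] angle 93.9 F lock [-2.7 -1.3 11.1] F tool [  2.6  -1.4 -11.1] T tool [ 0.4   0.84 -0.05] tilt 0.13 j [ 0.02  0.03 -0.74  0.29 -0.14  0.31] 12.85
```

View pics/w5.png

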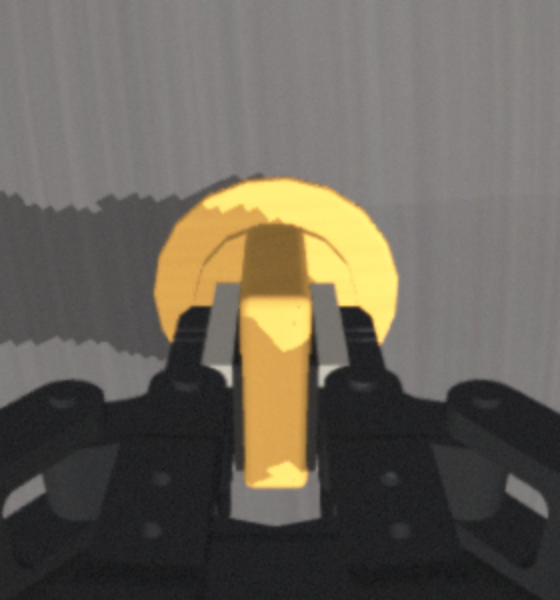

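The key stays aligned with the fingers, bow up and down the slope. I feel gently for the stop.

Call:
jog_arm --motion '[[[0,0,0],[0,0,1.5]],[[0,0,0],[0,0,1.5]]]'

```text
clock: 13.1
eef_pos: [0.5623, 0.0511, 0.1238]
tcp_rot: [3.072, 0.522, 2.743]
wrist_force: [-6.4, -0.0, 8.1]
gripper_width: 0.133
gripper_force: 80.3
```

```bash
python3 c.py
```

```text
h 10.7 xy [ 1.1 -0.3] angle 97.0 F lock [-1.3 -1.6 10.1] F tool [  1.   -1.8 -10.1] T tool [ 0.5   0.91 -0.27] tilt 0.13 j [ 0.02  0.03 -0.74  0.29 -0.14  0.37] 13.1
```

Call:
jog_arm --motion '[[[0,0,0],[0,0,1.5]],[[0,0,0],[0,0,0]],[[0,0,0],[0,0,0]]]'

```text
clock: 13.4
eef_pos: [0.5623, 0.0511, 0.1238]
tcp_rot: [3.057, 0.52, 2.713]
wrist_force: [-7.0, 0.1, 8.1]
gripper_width: 0.129
gripper_force: 80.3
```

```bash
python3 c.py
```

```text
h 10.7 xy [ 1.1 -0.3] angle 98.4 F lock [-1.8 -1.7 10.4] F tool [  1.5  -2.  -10.4] T tool [ 0.52  0.82 -0.13] tilt 0.13 j [ 0.02  0.03 -0.74  0.29 -0.14  0.39] 13.4
```

At 98.4 degrees this is the end of the stop's stated range and the torque rises with each step. I ease back 4 degrees to point straight up the slope, unload and let go.

Call:
jog_arm --motion '[[[0,0,0],[0,0,-2]],[[0,0,0],[0,0,-2]],[[0,0,-0.0007],[0,0,0]],[[0,0,0],[0,0,0]],[[0,0,0],[0,0,0]]]'

```text
clock: 13.9
eef_pos: [0.5622, 0.0512, 0.1238]
tcp_rot: [3.096, 0.524, 2.793]
wrist_force: [-1.0, -0.5, 2.2]
gripper_width: 0.126
gripper_force: 78.8
```

Call:
jog_arm --motion '[[[0,0,0],[0,0,0]],[[0,0,0],[0,0,0]],[[0,0,0],[0,0,0]],[[0,0,0],[0,0,0]],[[0,0,0],[0,0,0]]]' --fingers 0.5

```text
clock: 14.4
eef_pos: [0.5617, 0.0514, 0.1233]
tcp_rot: [3.097, 0.523, 2.794]
wrist_force: [0.7, -0.2, -0.8]
gripper_width: 0.498
gripper_force: 0.0
```

```bash
python3 c.py
```

```text
h 10.6 xy [ 0.3 -0.1] angle 94.5 F lock [ 0.2 -0.1 -1.1] F tool [-0.2 -0.   1.1] T tool [0.08 0.46 0.05] tilt 0.04 j [ 0.02  0.03 -0.74  0.29 -0.14  0.32] 14.4
```

Released cleanly. I retreat along the tool axis and look at the key.

Call:
jog_arm --motion '[[[0,0,-0.01],[0,0,0]],[[0,0,-0.02],[0,0,0]],[[0,0,-0.03],[0,0,0]],[[0,0,-0.03],[0,0,0]],[[0,0,-0.03],[0,0,0]],[[0,0,-0.02],[0,0,0]],[[0,0,0],[0,0,0]],[[0,0,0],[0,0,0]],[[0,0,0],[0,0,0]]]'

```text
clock: 15.3
eef_pos: [0.4935, 0.0692, 0.2434]
tcp_rot: [3.097, 0.521, 2.794]
wrist_force: [-0.2, 0.1, 0.0]
gripper_width: 0.501
gripper_force: 0.0
```

Run:
```python
from q import *
d=snap('wrist'); s=snap('scene')
e=d['color']; cv2.imwrite('pics/w6.png',np.hstack([cv2.resize(e[120:320,220:420],(400,400)),cv2.resize(s['color'][180:240,325:385],(400,400))])[:,:,::-1])
```

```text
(no output)
```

View pics/w6.png

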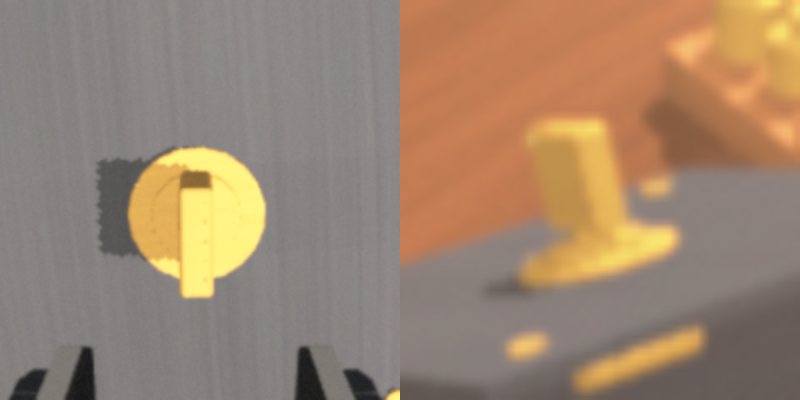

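The wrist view (left) shows the shoulder concentric on the ring with the bow up and down the slope, about 4 degrees off. The scene view (right) shows it upright and flush, with the gripper clear. I hand in.

```bash
python3 -c "
from plant import ctrl; print(ctrl.close_job())"
```

```text
the job is handed in; nothing more can be done
None
```

I handed the job in at about 15 s: the key is fully home in the lock, about 4° off straight up the slope, let go of, with the arm clear and the bystanders left alone. I turned it to about 98°, the end of the stop's stated range, without clearly feeling the stop, then eased it back 4°; the hand-in gave no verdict.

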